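# Pin the sliding plates of the object cradle into line

## Robot

A 7-joint arm with a two-finger parallel gripper is mounted at the origin on the work surface. World frame = base frame: x ahead of the robot, y to its left, z up, the work surface at z = 0. Lengths are in m, angles in rad, forces in N, time in s.
With the tool pointing down it reaches from about 0.4 to 0.85 m from the base axis. Payload 10.4 kg.
Tool frame: the origin (TCP) lies at the very end of the fingers, on their centre line; the grasp point (between the pads) lies 19 mm behind it; z points along the fingers, y is the line along which they close (so a half turn about z gives the same grasp; the last joint's range is limited). The gripper opens to 85 mm and grips with 20 to 120 N. Pads are 22 mm wide; open, the fingers measure 114 mm over their backs; the gripper's body (76 mm by 85 mm) begins 54 mm behind the grasp point. The pads swing forward as they close: fully open they stand 13 mm farther back than shut.
Start: joints at [1.152, 0.332, -0.065, 1.46, 0.022, 1.35, -0.088], TCP at [0.241, -0.577, 0.231] pointing down, gripper open.
Joint ranges: [-2.6, 2.6], [-0.5, 2.12], [-1.47, 1.34], [0.16, 2.42], [-1.27, 4.41], [0.06, 2.06], [-2.6, 2.6]. Speed limits (rad/s): [2.22, 2.22, 2.79, 2.79, 3.14, 3.14, 3.14].

## Interface

Orientations are given as a unit quaternion [x, y, z, w].
In Python, from workcell import * gives the robot as it stands.
- The arm moves only by the tool step_arm, never from a script. Its argument "commands" is one flat list of numbers, 7 for each row, row after row: the finger opening in mm, from 0 to 85.4, then the shift along the world's x, y, z as a fraction of full scale, then the turn, a rotation vector about the world's x, y, z as a fraction of full scale. A call has exactly 10 rows; each row is the pose to reach, as a shift and turn from the pose commanded when the call began, turning the shorter way round; what a row does not reach only later rows make up. Full scale, the value 1, is 0.6 m for a shift and pi rad for a turn. A row lasts 1/8 s, in which the tool goes at most 62.5 mm and 10.7 degrees, less where a joint would pass 70% of its speed; a pose out of reach is approached as far as the arm can. A call with a number of a shift or a turn outside -1 to 1 is refused whole. A call with a gripper value outside its range is refused whole. The fingers move at their own pace and stop on an object; "squeeze" is the grip in N (left out, the last holds). Time passes only in rows, so rows that repeat a pose let the fingers close, or fill a call up. It gives the time, the measured TCP pose, the force, the opening and the grip force at its end, in the units of the state.
- get_obs(): the state, without advancing time (a new reading comes with each control period).
- camera(name): name is "side" or "top" or "wrist"; returns the picture (400x640x3 uint8, red, green, blue); there is no depth.
- camera_params(name): a dict with "mtx" (3x3 intrinsics, pixels), "extrinsics" (4x4, takes a point from world to camera coordinates); the wrist camera has in their place "tool_from_camera" (4x4, takes a point from camera to tool coordinates, whose origin is the TCP and whose axes are the flange's). Camera axes: x right, y down, z forward; pixel columns grow to the right and rows downward; lengths in m; the calibration is good to about 2 mm. A picture is of the moment at which its call begins: read the wrist's pose just before it. camera_params takes no time and is no camera call.
- hand_in(): hands the job in; it is judged then, once.
The state is a dict: "clock": time; "joint_pos": joint angles; "joint_velocities": joint speeds; "tau": joint torques, N m; "position": TCP position; "ee_rot": TCP orientation; "ft_force": force on the tool from outside, world axes, zero at the start; "torque": the same for the moment, N m; "grip_width": opening from 0.0 (shut) to 1.0 (fully open); "grasp_force": force on a finger pad.
Only numpy, scipy, OpenCV 4.12 (cv2) and the standard library are available. Lean on these libraries where they do the work, as an engineer would, in place of code of your own. Each camera call takes 0.05 s, during which the arm holds its last target. There are 200 camera calls.

## Task

The two sliding plates on the sloping artefact cradle have slipped out of line. Take the tapered pin out of the tool rack and drive it down through the holes in both plates and the bed until its collar sits flush on the upper plate, so that all the holes are pulled into line, then swing the keeper bar fully round over the pin's head and let go. Leave the other tools in the rack and disturb nothing else on the table.

Things in the scene. Friction and masses are not known exactly. Their poses are not given: they have to be found in the camera images.
- pin_head (a point): Middle of the round head (18 mm diameter, 48 mm tall) of the tapered steel pin, hanging upright in one of the rack's three holes. Below the head a collar, 28 mm diameter, 6 mm thick, its underside 30 mm below this point; then 20 mm of 15 mm shank and 42 mm of taper to a 4 mm tip, 92 mm below this point. z axis from tip to head. 160 g. The other tools have a flat 26 mm knob or a slim 11 mm handle.
- rack: Fixed wooden rack, 60 mm (its x) by 160 mm (its y), top face 80 mm above the table, open under its top board; origin on the table under its centre, z up. Three 18 mm through holes along its y at -52, 0 and +52 mm; which tool is in which varies. The tools hang by their collars, which rest on the top face: lift by 65 mm or more to come clear.
- bed_hole (a point): Centre of the 16 mm hole of the fixed sloping bed, on its top face, 85 mm above the table. z is the bed's normal, leaning 30 degrees from vertical towards the low (robot's) side; x up the slope, y across it, level. Bed 180 mm (x from -80 to +100) by 140 mm, 8 mm thick, free space below the hole.
- plate_hole (a point): Centre of the 16 mm hole of the upper plate, on its top face, 10 mm above the bed's face along the bed's z; same axes as bed_hole. Upper plate (75 x 70 x 5 mm steel) lies on the lower one (95 x 90 x 5 mm aluminium), which lies on the bed. Two cork pads, 10 mm high, stand at the upper plate's low edge, 33 mm down the slope from the hole.
- lower_plate (a joint): Slide of the lower plate up the slope (bed x), m; 0 means its hole is in line with the bed's hole. Between -8 and +8 mm; it carries the upper plate with it. Stiff: about 2.5 N to move; it stays where left.
- upper_plate (a joint): Slide of the upper plate across the slope (bed y) on the lower plate, m; 0 means its hole is in line with the lower plate's hole. Between -8 and +8 mm. About 1.5 N to move; it stays where left.
- keeper (a joint): Angle of the keeper bar, rad: 0 is shut against its stop, the bar pointing down the slope with its knob over the bed's hole; grows as it swings open towards the bed's +y side, to 2.0. It stays where left; about 2 N at the knob moves it.
- keeper_knob (a point): Middle of the keeper's upright round knob, 14 mm diameter, 46 mm tall along the bed's z (its own z too), 64 mm from the pivot. The bar below it is 6 mm thick, 16 mm wide, its underside 68 mm above the bed's face (4 mm above the head of a pin that is home); knob's middle 97 mm above the bed's face.
- keeper_pivot (a point): Point on the keeper's turning axis (along the bed's z), at the height of the middle of the knob; 64 mm up the slope from the bed's hole. A post of 16 mm diameter stands under it.
- straight_pin: Decoy tool in the rack: straight 12 mm shank, round knob 26 mm wide; origin under its collar. Leave it.
- scriber: Decoy tool in the rack: thin pointed shank, slim handle 11 mm wide rising 56 mm over the rack's top; origin under its collar. Leave it.
- adze: Bystander: long greenish grey polished stone, 190 x 52 x 30 mm; origin under its centre.
- flake: Bystander: small brown stone, 95 x 50 x 26 mm; origin under its centre.
- calliper_case: Bystander: flat black case, 160 x 70 x 27 mm; origin under its centre.
- jar: Bystander: lidded jar, 52 mm diameter, 70 mm tall; origin under its centre.
- mug: Bystander: white mug, 76 mm diameter, 88 mm tall; origin under its centre.
- specimen_box: Bystander: cardboard specimen box, 94 x 74 x 38 mm; origin under its centre.
- scale_block: Bystander: wooden bar, 100 x 25 x 12 mm; origin under its centre.
Not all that is in view belongs to the job. What is shaped like the part that bears pin_head but yellow is not meant.

How it is judged:
On the way, in this order (a step that is already met when the one before it is completed fails the run):
1. the tapered pin is fully home through both plates and the bed, and their holes are in line (value of joint lower_plate between -0.0018 and 0.0018 m and value of joint upper_plate between -0.0018 and 0.0018 m and z of pin_head in the frame of plate_hole between 0.026 and 0.0325 m and x of pin_head in the frame of plate_hole between -0.003 and 0.003 m and y of pin_head in the frame of plate_hole between -0.003 and 0.003 m and angle between the z axis of pin_head and the z axis of bed_hole, either way round below 0.06 rad), for 0.2 s.
2. the keeper bar is swung shut over the pin's head (all of step 1 and value of joint keeper below 0.1 rad), for 0.2 s.
At the end, for the whole second after the job is handed in: The pin's collar sits on the upper plate (within 2.5 mm), the pin's head is within 3 mm of the hole's axis each way and its axis within 0.06 rad of the bed's normal; both plates are within 1.8 mm of being in line; the keeper is within 0.10 rad of fully shut; all is at rest and released (all of step 2 and velocity of joint keeper below 0.05 rad/s); the robot touches nothing.
It fails at once if one of the other two tools is lifted or shifted in the rack by more than 20 mm (distance of any of straight_pin, scriber from where it was at the start of the episode above 0.02 m).
It fails at once if a bystander on the table is shifted by more than 30 mm or knocked over (distance of any of adze, flake, calliper_case, jar, mug, specimen_box, scale_block from where it was at the start of the episode above 0.03 m or angle between any of adze, flake, calliper_case, jar, mug, specimen_box, scale_block's own z axis and vertical above 0.5 rad).
It also fails if it takes over 69 s, if anything falls off the work surface, if the arm or the gripper's body presses on something with over 40 N, if the wrist force passes 120 N, or if a joint passes its speed limit or range.

## Working session

There is one attempt and no reset: what is moved stays moved. The work goes in short steps, Python scripts to look and compute and a tool call to move; the robot and the scene stay as the last step left them, time stands still between calls to the robot, and variables do not carry over. Pictures are saved under pics/ and viewed, at most 10 in all, crops included, and the job is handed in when it is done.

Besides the shell and the picture viewer there is one more tool, called as name(argument=value, ...) on one line, values as JSON. step_arm: Moves the arm, as the interface text tells. Its arguments: {"type":"object","properties":{"commands":{"type":"array","items":{"type":"number"}},"squeeze":{"type":"number"}},"required":["commands"]}

```bash
mkdir -p pics; ls
python3 - <<'E'
from workcell import *
import cv2,numpy as np
o=get_obs();print(o)
for n in ["side","top"]:
    im=camera(n);p=camera_params(n);print(n,p)
    cv2.imwrite(f"pics/{n}0.png",im[:,:,::-1])
print(camera_params("wrist"))
E
```

```text
pics
{'clock': 0.0, 'joint_pos': array([ 1.1523998 ,  0.33286481, -0.06470005,  1.46096665,  0.02159213,
        1.34990383, -0.08848683]), 'joint_velocities': array([-1.28486777e-03, -1.12544605e-03, -1.41921442e-03, -3.99068331e-04,
        5.13868079e-05,  1.84073908e-03,  4.52004148e-04]), 'tau': array([ 8.18339340e-04, -6.25458741e+01,  4.96868638e-02, -3.91610670e+01,
        1.62232609e-02,  9.98530712e-03, -5.74122441e-05]), 'position': array([ 0.24081129, -0.57632382,  0.23050825]), 'ee_rot': array([ 9.80478462e-01,  1.96625181e-01, -1.72027168e-04, -7.02980728e-04]), 'ft_force': array([0.43450994, 0.50995943, 0.12830133]), 'torque': array([ 0.02242543,  0.01920879, -0.03745446]), 'grasp_force': 0.0, 'grip_width': 1.0005554513224537}
side {'mtx': array([[456.6965998 ,   0.        , 323.32273681],
       [  0.        , 456.6965998 , 200.63083054],
       [  0.        ,   0.        ,   1.        ]]), 'extrinsics': array([[ 0.99447964, -0.10391212, -0.01457792, -0.52623749],
       [-0.08920235, -0.76406334, -0.63894456,  0.09251478],
       [ 0.05525563,  0.63671774, -0.769114
[... 332 characters left out ...]
0.97585764, -0.02146906, -0.21734982,  0.53911958],
       [ 0.21718416,  0.00979613, -0.97608149,  1.15429471],
       [ 0.        ,  0.        ,  0.        ,  1.        ]])}
{'mtx': array([[289.9425389 ,   0.        , 320.19722542],
       [  0.        , 289.9425389 , 199.04498268],
       [  0.        ,   0.        ,   1.        ]]), 'tool_from_camera': array([[ 3.00695791e-05, -9.64872364e-01, -2.62719091e-01,
         6.55107408e-02],
       [ 9.99999953e-01, -5.10943832e-05,  3.02106466e-04,
         1.03081182e-03],
       [-3.04917650e-04, -2.62719087e-01,  9.64872317e-01,
        -1.43933667e-01],
       [ 0.00000000e+00,  0.00000000e+00,  0.00000000e+00,
         1.00000000e+00]])}
```

View pics/side0.png

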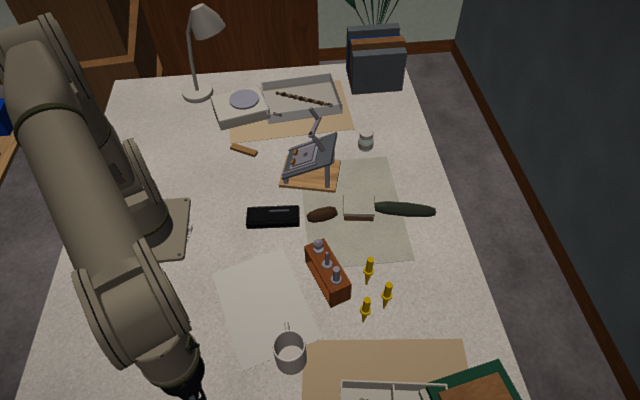

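View pics/top0.png

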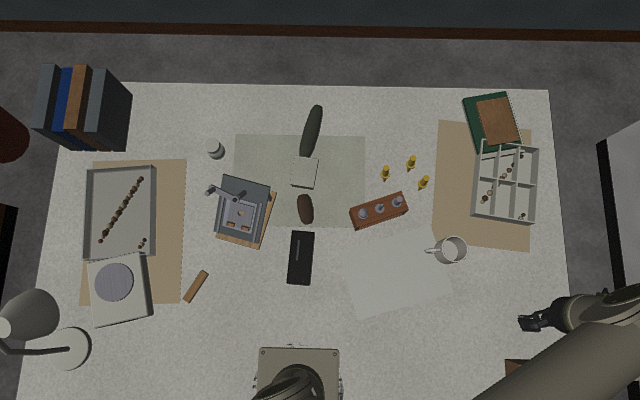

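Rack candidates in the side view are at (319,244), (327,258) and (336,272); in the top view they are at (363,213), (379,208) and (397,202). The yellow look-alikes at side (369,268), (387,294) and (366,308) are excluded. The cradle is at side (305,160) and top (240,210). Next is one close crop.

Run:
```python
import cv2,numpy as np
s=cv2.imread("pics/side0.png");t=cv2.imread("pics/top0.png")
def c(im,x,y):
    return cv2.resize(im[y:y+75,x:x+100],None,fx=4,fy=4,interpolation=cv2.INTER_CUBIC)
a=np.vstack([np.hstack([c(s,290,228),c(s,265,115)]),np.hstack([c(t,335,170),c(t,195,170)])])
a=cv2.convertScaleAbs(a,alpha=1.4)
cv2.imwrite("pics/crop0.png",a)
```

```text
(no output)
```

View pics/crop0.png

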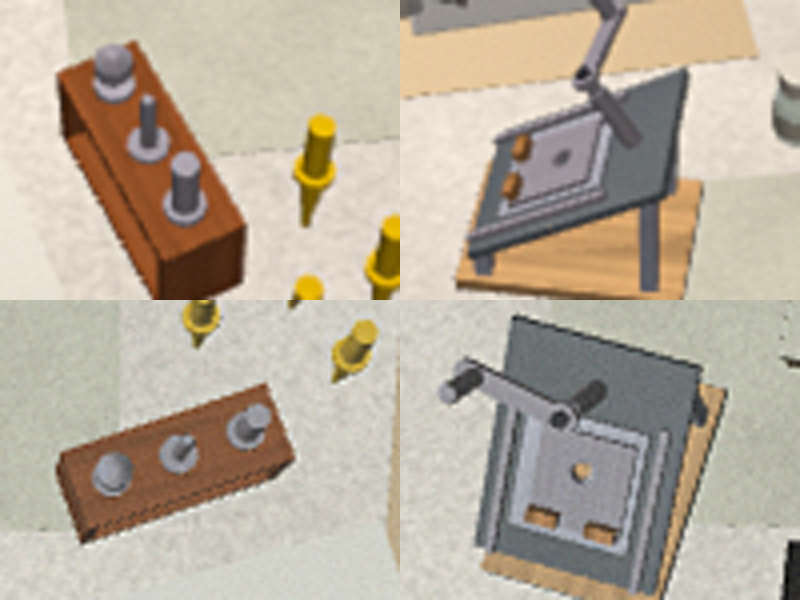

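The tapered pin is the thick-cylinder tool at the right end of the rack: side (336,268–279), top (399.5,199). The other two are the knob and the slim handle. The keeper stands open to +y, with its knob at top (210,190). Next I'll compute positions by rays.

```bash
cat > h.py <<'E'
from workcell import *
import cv2,numpy as np
from scipy.optimize import least_squares
from scipy.spatial.transform import Rotation as R
def proj(n,P):
    p=camera_params(n);E=p["extrinsics"];q=np.atleast_2d(P)@E[:3,:3].T+E[:3,3];q=q@p["mtx"].T;return q[:,:2]/q[:,2:]
def ray(n,uv,T=None):
    p=camera_params(n)
    d=np.linalg.inv(p["mtx"])@[uv[0],uv[1],1]
    C=np.linalg.inv(p["extrinsics"]) if T is None else T
    return C[:3,3],C[:3,:3]@d
def onz(n,uv,z,T=None):
    c,d=ray(n,uv,T);return c+d*(z-c[2])/d[2]
def two(a,ua,b,ub):
    c1,d1=ray(a,ua);c2,d2=ray(b,ub)
    A=np.array([d1,-d2]).T;s=np.linalg.lstsq(A,c2-c1,rcond=None)[0]
    p,q=c1+s[0]*d1,c2+s[1]*d2;return (p+q)/2,np.linalg.norm(p-q)
def bedR(yaw):
    x=np.array([np.cos(yaw)*np.cos(np.pi/6),np.sin(yaw)*np.cos(np.pi/6),.5])
    y=np.array([-np.sin(yaw),np.cos(yaw),0]);return np.array([x,y,np.cross(x,y)]).T
def wristT():
    o=get_obs();T=np.eye(4);T[:3,:3]=R.from_quat(o["ee_rot"]).as_matrix();T[:3,3]=o["position"]
    return T@camera_params("wrist")["tool_from_camera"]
E
python3 - <<'E'
from h import *
np.set_printoptions(precision=4,suppress=True)
S=lambda x,y:(265+(x-400)/4,115+y/4)
T=lambda x,y:(195+(x-400)/4,170+(y-300)/4)
loc=np.array([[.1,.07,0],[.1,-.07,0],[-.08,.07,0],[-.08,-.07,0]])
tp=np.array([T(515,317),T(703,367),T(477,545),T(655,592)])
sp=np.array([S(688,68),S(472,240)])
f=lambda v:np.r_[(proj("top",loc@bedR(v[2]).T+[v[0],v[1],.085])-tp).ravel(),(proj("side",loc[[1,3]]@bedR(v[2]).T+[v[0],v[1],.085])-sp).ravel()]
r=least_squares(f,[.6,.13,-.2]);print("bed",r.x,r.fun)
B=bedR(r.x[2]);b0=np.r_[r.x[:2],.085]
L=lambda p:B.T@(p-b0)
p,e=two("top",T(581,472),"side",S(563,157));print("plate hole",p,e,L(p),L(onz("top",T(581,472),.0937)))
# knob top, pivot
p,e=two("top",T(462,365),"side",S(610,3));print("knob?",p,e,L(p))
p,e=two("top",T(563,418),"side",S(585,75));print("pivot top",p,e,L(p))
# pin
p,e=two("top",(335+258/4,170+(412-300)/4),"side",(290+186/4,228+158/4));print("pin head top",p,e)
for n,uv in (("top",(335+247/4,170+133/4)),("side",(290+184/4,228+207/4))):print("collar",onz(n,uv,.086))
for n,uv in (("top",(335+112/4,170+175/4)),("side",(290+114/4,228+85/4))):print("other collar",onz(n,uv,.086))
for n,uv in (("top",(335+180/4,170+155/4)),("side",(290+148/4,228+146/4))):print("mid collar",onz(n,uv,.086))
E
```

```text
bed [ 0.4975  0.1874 -0.1564] [-8.1864 -0.401  -6.8552 -4.4347 -3.0922  0.8758 -1.4796 -2.4975 -3.7327
 27.0834  1.0821  2.8808]
plate hole [0.4916 0.1742 0.0961] 0.00304738400906444 [ 0.0023 -0.014   0.0116] [ 0.0001 -0.0139  0.01  ]
knob? [0.5401 0.2356 0.1975] 0.0030592387710740338 [0.0862 0.0543 0.0802]
pivot top [0.5117 0.1699 0.1839] 0.0031295092909232915 [ 0.0639 -0.0151  0.0773]
pin head top [ 0.5345 -0.2748  0.1408] 0.0013439347408262176
collar [ 0.5308 -0.2767  0.086 ]
collar [ 0.534  -0.2772  0.086 ]
other collar [ 0.4976 -0.1788  0.086 ]
other collar [ 0.4986 -0.1797  0.086 ]
mid collar [ 0.5134 -0.228   0.086 ]
mid collar [ 0.5161 -0.2296  0.086 ]
```

Run:
```python
from h import *
np.set_printoptions(precision=4,suppress=True)
S=lambda x,y:(265+(x-400)/4,115+y/4)
T=lambda x,y:(195+(x-400)/4,170+(y-300)/4)
loc=np.array([[.1,.07,0],[.1,-.07,0],[-.08,.07,0],[-.08,-.07,0]])
tp=np.array([T(515,317),T(703,367),T(477,545),T(655,592)])
sp=np.array([S(688,68),S(662,193),S(472,240)])
f=lambda v:np.r_[(proj("top",loc@bedR(v[2]).T+[v[0],v[1],.085])-tp).ravel(),(proj("side",loc[[0,1,3]]@bedR(v[2]).T+[v[0],v[1],.085])-sp).ravel()]
r=least_squares(f,[.5,.17,-.2],loss="soft_l1");print("bed",r.x,f(r.x).round(1))
B=bedR(r.x[2]);b0=np.r_[r.x[:2],.085]
L=lambda p:B.T@(p-b0)
p,e=two("top",T(581,472),"side",S(563,157));print("plate hole",p,e,L(p),L(onz("top",T(581,472),.0937)))
p,e=two("top",T(462,365),"side",S(610,3));print("knob?",p,e,L(p))
p,e=two("top",T(563,418),"side",S(585,75));print("pivot top",p,e,L(p))
print("B",B)
```

```text
bed [ 0.4947  0.175  -0.2485] [-0.5 -0.9 -0.3 -0.6 -0.4 -0.7  0.   0.2 -0.6  0.5 -0.1  0.6 -1.3  4.2]
plate hole [0.4916 0.1742 0.0961] 0.00304738400906444 [ 0.0031 -0.0015  0.0111] [ 0.0009 -0.0015  0.0095]
knob? [0.5401 0.2356 0.1975] 0.0030592387710740338 [0.0814 0.07   0.0829]
pivot top [0.5117 0.1699 0.1839] 0.0031295092909232915 [ 0.0648 -0.0007  0.0768]
B [[ 0.8394  0.246  -0.4846]
 [-0.213   0.9693  0.123 ]
 [ 0.5     0.      0.866 ]]
```

The bed fit has about 0.5 px residuals, and the pivot reads (65,−1) mm against the nominal (64,0), so the pose is good. Moving above the pin, with the fingers closing along the rack's x.

step_arm(commands=[85,0.1,0.1,0,0,0,0.06,85,0.2,0.2,0,0,0,0.12,85,0.3,0.3,0,0,0,0.18,85,0.4,0.4,0,0,0,0.24,85,0.487,0.5,-0.01,0,0,0.3,85,0.487,0.5,-0.02,0,0,0.36,85,0.487,0.5,-0.03,0,0,0.42,85,0.487,0.5,-0.03,0,0,0.482,85,0.487,0.5,-0.03,0,0,0.482,85,0.487,0.5,-0.03,0,0,0.482], squeeze=80)

```text
clock: 1.35
position: [0.5327, -0.2775, 0.2132]
ee_rot: [0.58, 0.815, -0.0, -0.0]
ft_force: [-0.1, -0.2, 0.7]
grip_width: 0.996
grasp_force: 0.0
```

Run:
```python
from h import *
o=get_obs();print(o["position"],R.from_quat(o["ee_rot"]).as_matrix().round(3),o["joint_pos"].round(2),o["clock"])
T=wristT();np.save("T1.npy",T);im=camera("wrist");cv2.imwrite("pics/w1.png",im[:,:,::-1])
P=camera_params("wrist")["mtx"]
for z in(.086,.134):
  q=np.linalg.inv(T)@[.533,-.276,z,1];q=P@q[:3];print(q[:2]/q[2])
```

```text
[ 0.53267213 -0.27753852  0.21323981] [[-0.328  0.945 -0.   ]
 [ 0.945  0.328 -0.   ]
 [-0.    -0.    -1.   ]] [ 0.79  0.33 -0.48  1.53  0.15  1.32  0.63] 1.35
[321.94286798 189.04942162]
[322.26848691 202.82019497]
```

View pics/w1.png

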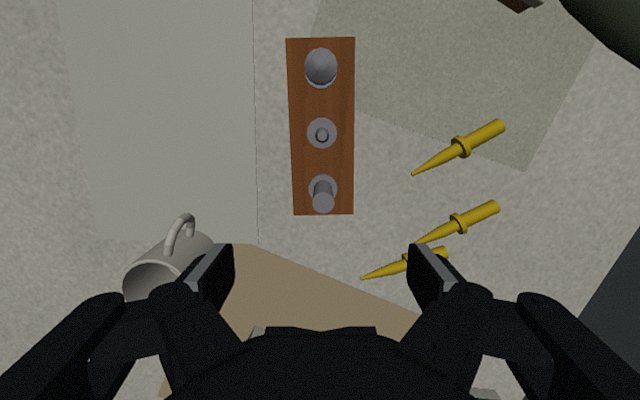

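The wrist view shows the pin's head at (322,202), exactly where predicted, so I'm descending and gripping.

step_arm(commands=[85,0,0.0025,-0.06,0,0,0,85,0,0.0025,-0.12,0,0,0,85,0,0.0025,-0.195,0,0,0,85,0,0.0025,-0.195,0,0,0,0,0,0.0025,-0.195,0,0,0,0,0,0.0025,-0.195,0,0,0,0,0,0.0025,-0.195,0,0,0,0,0,0.0025,-0.195,0,0,0,0,0,0.0025,-0.195,0,0,0,0,0,0.0025,-0.195,0,0,0], squeeze=80)

```text
clock: 2.65
position: [0.5336, -0.2754, 0.0973]
ee_rot: [0.578, 0.816, 0.0, 0.001]
ft_force: [-1.6, 0.1, 7.0]
grip_width: 0.189
grasp_force: 77.8
```

```bash
cat >> h.py <<'E'
B=bedR(-.2485);b0=np.array([.4947,.175,.085])
Rt=np.array([-B[:,0],B[:,1],-B[:,2]]).T   # tool: x down slope, y bed y, z into the bed
def go(p,Rg=Rt):
    o=get_obs();r=R.from_matrix(Rg@R.from_quat(o["ee_rot"]).as_matrix().T).as_rotvec()
    print("d",((p-o["position"])/.6).round(4),"r",(r/np.pi).round(4))
E
python3 - <<'E'
from h import *
print(Rt.round(3), np.linalg.det(Rt))
for h in (.025+.079,.085+.079): 
  p=b0+B[:,2]*h;print(p);go(p)
E
```

```text
[[-0.839  0.246  0.485]
 [ 0.213  0.969 -0.123]
 [-0.5    0.    -0.866]] 1.0
[0.44429731 0.18778942 0.17506664]
d [-0.1489  0.772   0.1296] r [-0.1169 -0.1277  0.3055]
[0.41521884 0.19516793 0.22702817]
d [-0.1973  0.7843  0.2162] r [-0.1169 -0.1277  0.3055]
```

step_arm(commands=[0,0,0,0.06,0,0,0,0,0,0,0.13,0,0,0,0,0,0,0.2,0,0,0,0,-0.03,0.1,0.25,-0.015,-0.016,0.04,0,-0.06,0.2,0.28,-0.03,-0.033,0.08,0,-0.09,0.3,0.28,-0.05,-0.055,0.13,0,-0.12,0.4,0.28,-0.067,-0.073,0.175,0,-0.15,0.5,0.28,-0.084,-0.091,0.22,0,-0.17,0.6,0.27,-0.1,-0.11,0.265,0,-0.185,0.7,0.25,-0.117,-0.128,0.305])

```text
clock: 3.9
position: [0.4227, 0.1383, 0.2486]
ee_rot: [0.119, 0.958, -0.033, 0.26]
ft_force: [2.5, -0.5, -2.0]
grip_width: 0.19
grasp_force: 79.0
```

Run:
```python
from h import *
o=get_obs();print(o["position"],o["joint_pos"].round(2),o["grip_width"],o["grasp_force"],o["ft_force"])
go(b0+B[:,2]*(.085+.079));go(b0+B[:,2]*(.025+.079))
```

```text
[0.42274544 0.13832981 0.24855521] [ 0.34 -0.48 -0.82  2.18  0.    0.9   0.83] 0.18966265260688314 78.98014426231384 [ 2.45403798 -0.45826602 -2.03915006]
d [-0.0125  0.0947 -0.0359] r [ 0.0009  0.0017 -0.0003]
d [ 0.0359  0.0824 -0.1225] r [ 0.0009  0.0017 -0.0003]
```

step_arm(commands=[0,0.005,0.02,-0.01,0,0,0,0,0.01,0.04,-0.02,0,0,0,0,0.015,0.06,-0.03,0,0,0,0,0.015,0.08,-0.05,0,0.001,0,0,0.02,0.085,-0.08,0.001,0.0017,0,0,0.028,0.084,-0.108,0.001,0.0017,0,0,0.028,0.084,-0.108,0.001,0.0017,0,0,0.028,0.084,-0.108,0.001,0.0017,0,0,0.028,0.084,-0.108,0.001,0.0017,0,0,0.028,0.084,-0.108,0.001,0.0017,0])

```text
clock: 5.15
position: [0.4403, 0.1878, 0.1834]
ee_rot: [0.121, 0.959, -0.031, 0.254]
ft_force: [0.4, 0.3, -1.7]
grip_width: 0.187
grasp_force: 79.0
```

Run:
```python
from h import *
o=get_obs();print(o["position"],o["joint_pos"].round(2),B.T@(o["position"]-b0));go(b0+B[:,2]*(.025+.079))
M=R.from_quat(o["ee_rot"]).as_matrix();print((Rt.T@M).round(4))
T=wristT();im=camera("wrist");cv2.imwrite("pics/w2.png",im[:,:,::-1])
s=camera("side");t=camera("top");cv2.imwrite("pics/s2.png",s[:,:,::-1]);cv2.imwrite("pics/t2.png",t[:,:,::-1])
c=lambda im,x,y:cv2.resize(im[y:y+75,x:x+100],None,fx=4,fy=4,interpolation=cv2.INTER_CUBIC)
a=np.hstack([c(s,265,115),c(t,195,170)])[:,:,::-1]
w=cv2.resize(im[60:260,180:460],(800,571//2*1))[:,:,::-1] if 0 else im[90:240,120:520][:,:,::-1]
a=np.vstack([a,cv2.resize(w,(800,300))]);cv2.imwrite("pics/c2.png",cv2.convertScaleAbs(a,alpha=1.4))
P=camera_params("wrist")["mtx"]
for n,l in(("tip",[0,0,.025]),("bedhole",[0,0,0]),("+x20",[.02,0,.01]),("hole+10",[0,0,.01])):
  q=np.linalg.inv(T)@np.r_[b0+B@l,1];q=P@q[:3];print(n,q[:2]/q[2])
```

```text
[0.44027477 0.18780217 0.1834244 ] [ 0.51 -0.32 -1.14  2.17  0.15  0.78  0.58] [ 0.00079955 -0.00097698  0.11318909]
d [ 0.0067 -0.     -0.0139] r [-0.001  -0.0014  0.0004]
[[ 1.     -0.0022  0.0052]
 [ 0.0022  1.      0.0012]
 [-0.0052 -0.0011  1.    ]]
tip [322.92217036 201.68913041]
bedhole [322.64987657 194.40519455]
+x20 [322.7465169  218.68512904]
hole+10 [322.75261618 197.15350809]
```

View pics/c2.png

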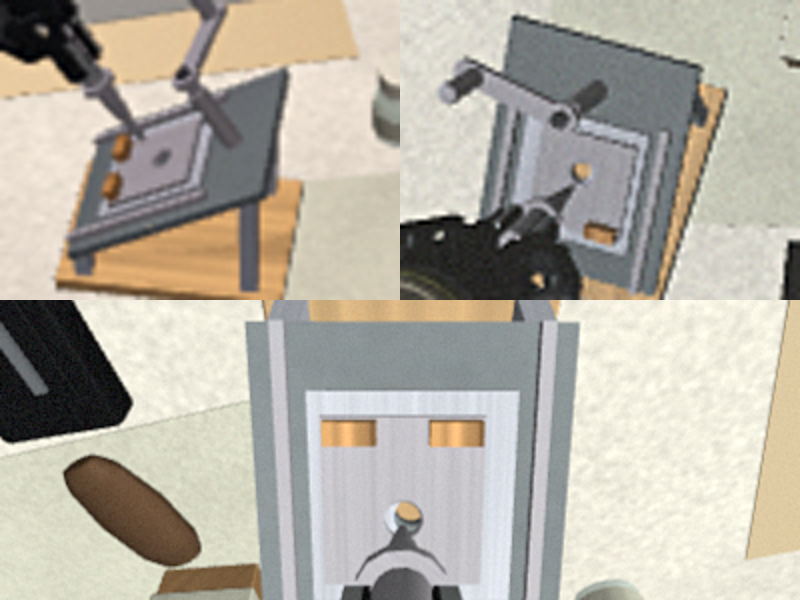

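The wrist panel is sharp: the upper plate's hole is at about wrist (322,198.5), and the pin tip is just below it at about (322,203). A lower-plate crescent shows on the hole's left and bed at the bottom. I'll zoom in to measure the offsets.

Run:
```python
from h import *
im=cv2.imread("pics/w2.png")[180:220,295:350]
cv2.imwrite("pics/z2.png",cv2.convertScaleAbs(cv2.resize(im,None,fx=14,fy=14,interpolation=cv2.INTER_NEAREST),alpha=1.5))
T=wristT();P=camera_params("wrist")["mtx"];o=get_obs()
M=R.from_quat(o["ee_rot"]).as_matrix();t=o["position"]+M[:,2]*.0793
print("tip loc",B.T@(t-b0))
q=np.linalg.inv(T)@np.r_[t,1];q=P@q[:3];print("tip",q[:2]/q[2])
def f(l):
  q=np.linalg.inv(T)@np.r_[b0+B@l,1];q=P@q[:3];return q[:2]/q[2]
for z in(.01,.005,0,-.008): print(z,f([0,0,z]),"r",(f([0,.008,z])-f([0,0,z]))[0],(f([.008,0,z])-f([0,0,z]))[1])
```

```text
tip loc [ 0.00013311 -0.00098396  0.03367024]
tip [321.92844883 205.11232495]
0.01 [322.87031803 197.50926083] r 9.082637099113128 8.719268617995255
0.005 [322.81650788 196.1048114 ] r 8.9139855782052 8.569651810135298
0 [322.76465968 194.75156881] r 8.75148311105022 8.425053593220468
-0.008 [322.68552317 192.68609887] r 8.503453597986493 8.20352528963744
```

View pics/z2.png

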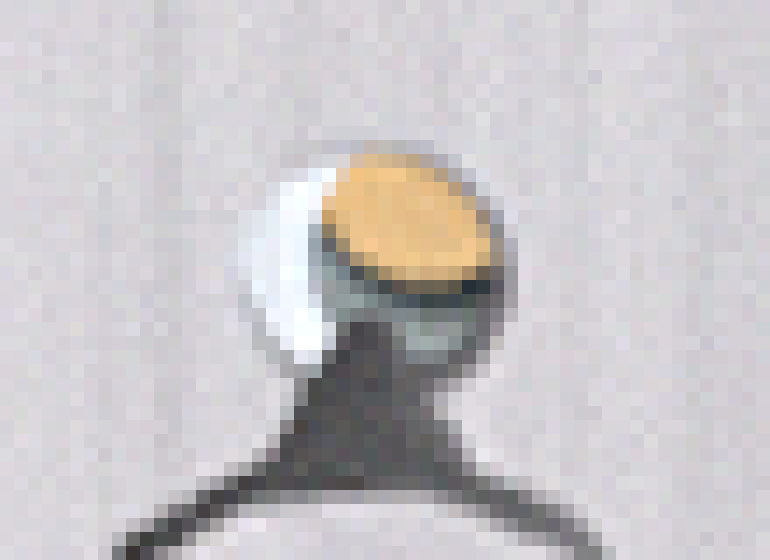

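In the zoom (14×), the upper hole is centred near wrist (321.9,199.0) and the bed hole's rim near (325.7,192.4). The lower hole's left edge is at 317, and the tip is at (321.2,202.7). So relative to the nominal axis, the bed hole is about (−2.2,+2.7) mm and the plate hole about (+1.4,−0.9) mm. The tip should enter between the two.

Run:
```python
from h import *
T=wristT();P=camera_params("wrist")["mtx"]
def f(l):
  q=np.linalg.inv(T)@np.r_[b0+B@l,1];q=P@q[:3];return q[:2]/q[2]
print(f([-.08,.07,0]),f([-.08,-.07,0]),"seen (409,101),(243.5,101)")
for l in ([-.001,.0025,.0893],[-.001,.0025,.0843],[-.0022,.0032,.0743],[-.0022,.0032,.0273]): go(b0+B@l)
```

```text
[405.81259233 102.53513242] [239.76995047 102.86612975] seen (409,101),(243.5,101)
d [ 0.0184  0.0015 -0.0355] r [-0.001  -0.0016  0.0004]
d [ 0.0224  0.0004 -0.0427] r [-0.001  -0.0016  0.0004]
d [ 0.0291 -0.     -0.0581] r [-0.001  -0.0016  0.0004]
d [ 0.0671 -0.0097 -0.126 ] r [-0.001  -0.0016  0.0004]
```

step_arm(commands=[0,0.009,0.001,-0.018,-0.001,-0.0016,0.0004,0,0.0184,0.0015,-0.0355,-0.001,-0.0016,0.0004,0,0.0184,0.0015,-0.0355,-0.001,-0.0016,0.0004,0,0.0204,0.001,-0.039,-0.001,-0.0016,0.0004,0,0.0224,0.0004,-0.0427,-0.001,-0.0016,0.0004,0,0.0245,0.0002,-0.048,-0.001,-0.0016,0.0004,0,0.027,0,-0.053,-0.001,-0.0016,0.0004,0,0.0291,0,-0.0581,-0.001,-0.0016,0.0004,0,0.0291,0,-0.0581,-0.001,-0.0016,0.0004,0,0.0291,0,-0.0581,-0.001,-0.0016,0.0004])

```text
clock: 6.55
position: [0.4576, 0.1874, 0.148]
ee_rot: [0.12, 0.959, -0.032, 0.257]
ft_force: [0.9, -2.0, -1.4]
grip_width: 0.189
grasp_force: 79.1
```

Run:
```python
from h import *
np.set_printoptions(precision=4,suppress=True)
o=get_obs();print(B.T@(o["position"]-b0)*1000,"F",B.T@o["ft_force"],"M",B.T@o["torque"],(Rt.T@R.from_quat(o["ee_rot"]).as_matrix()))
for h in (.0593,.0443,.0273): go(b0+B@[-.0022,.0032,h])
im=camera("wrist")[160:235,270:370]
cv2.imwrite("pics/w3.png",cv2.convertScaleAbs(cv2.resize(im[:,:,::-1],None,fx=6,fy=6,interpolation=cv2.INTER_CUBIC),alpha=1.5))
```

```text
[-2.3004  2.9128 74.0564] F [ 0.5    -1.7434 -1.9519] M [-0.4618  0.3999 -0.0112] [[ 1.     -0.0005  0.0006]
 [ 0.0005  1.     -0.0003]
 [-0.0006  0.0003  1.    ]]
d [ 0.0122 -0.0026 -0.0212] r [-0.     -0.0002  0.0002]
d [ 0.0243 -0.0057 -0.0429] r [-0.     -0.0002  0.0002]
d [ 0.038  -0.0092 -0.0674] r [-0.     -0.0002  0.0002]
```

step_arm(commands=[0,0.003,-0.0007,-0.0053,0,0,0,0,0.006,-0.0013,-0.0106,0,0,0,0,0.009,-0.002,-0.016,0,0,0,0,0.0122,-0.0026,-0.0212,0,0,0,0,0.0152,-0.0034,-0.0265,0,0,0,0,0.0182,-0.0041,-0.032,0,0,0,0,0.0212,-0.0049,-0.0375,0,0,0,0,0.0243,-0.0057,-0.0429,0,0,0,0,0.0243,-0.0057,-0.0429,0,0,0,0,0.0243,-0.0057,-0.0429,0,0,0])

```text
clock: 7.85
position: [0.4723, 0.1843, 0.1223]
ee_rot: [0.12, 0.959, -0.032, 0.257]
ft_force: [2.7, -1.5, -1.7]
grip_width: 0.186
grasp_force: 79.1
```

```bash
cat > st.py <<'E'
from h import *
np.set_printoptions(precision=4,suppress=True)
o=get_obs();print(o["clock"],B.T@(o["position"]-b0)*1000,"F",B.T@o["ft_force"],"M",B.T@o["torque"],o["grip_width"]*85.4)
E
cat st.py - > /tmp/a.py <<'E'
for h in (.0363,.0303,.0273): go(b0+B@[-.0022,.0032,h])
E
PYTHONPATH=. python3 /tmp/a.py
```

```text
Traceback (most recent call last):
  File "h.py", line 1, in <module>
    from workcell import *
ModuleNotFoundError: No module named 'workcell'
```

Run:
```python
from st import *
for h in (.0363,.0303,.0273): go(b0+B@[-.0022,.0032,h])
```

```text
7.85 [-2.1443  3.4545 44.351 ] F [ 1.6883 -0.7704 -2.9808] M [-0.1973  0.2578 -0.0067] 15.919483914194565
d [ 0.0063 -0.002  -0.0117] r [-0.0002 -0.0001  0.0001]
d [ 0.0112 -0.0033 -0.0203] r [-0.0002 -0.0001  0.0001]
d [ 0.0136 -0.0039 -0.0247] r [-0.0002 -0.0001  0.0001]
```

step_arm(commands=[0,0.0016,-0.0005,-0.003,0,0,0,0,0.0032,-0.001,-0.006,0,0,0,0,0.0047,-0.0015,-0.0088,0,0,0,0,0.0063,-0.002,-0.0117,0,0,0,0,0.0075,-0.0023,-0.014,0,0,0,0,0.0088,-0.0026,-0.016,0,0,0,0,0.01,-0.003,-0.018,0,0,0,0,0.0112,-0.0033,-0.0203,0,0,0,0,0.0112,-0.0033,-0.0203,0,0,0,0,0.0112,-0.0033,-0.0203,0,0,0])

```text
clock: 9.1
position: [0.4794, 0.1824, 0.1104]
ee_rot: [0.12, 0.958, -0.032, 0.257]
ft_force: [7.9, 0.4, 1.8]
grip_width: 0.188
grasp_force: 79.2
```

Run:
```python
from st import *
for h in (.0273,.026): go(b0+B@[-.0022,.0032,h])
```

```text
9.1 [-1.7751  3.3967 30.3142] F [ 7.4603  2.3011 -2.1937] M [ 0.5095 -1.2623 -0.0484] 16.090685434328247
d [ 0.0018 -0.0008 -0.0047] r [-0.0002  0.0001  0.    ]
d [ 0.0028 -0.0011 -0.0066] r [-0.0002  0.0001  0.    ]
```

The bed pushes the pin lightly towards +x (7 N), so I'll ease x by about 0.8 mm and seat it the last 4 mm.

Run:
```python
from st import *
for h in (.0303,.0263,.024): go(b0+B@[-.0012,.0036,h])
```

```text
9.1 [-1.7751  3.3967 30.3142] F [ 7.4603  2.3011 -2.1937] M [ 0.5095 -1.2623 -0.0484] 16.090685434328247
d [0.0009 0.0001 0.0005] r [-0.0002  0.0001  0.    ]
d [ 0.0041 -0.0007 -0.0053] r [-0.0002  0.0001  0.    ]
d [ 0.006  -0.0012 -0.0086] r [-0.0002  0.0001  0.    ]
```

step_arm(commands=[0,0.0016,0.0003,0.0008,0,0,0,0,0.002,0.0001,-0.0005,0,0,0,0,0.0028,0,-0.0015,0,0,0,0,0.0035,-0.0002,-0.0027,0,0,0,0,0.0042,-0.0004,-0.0038,0,0,0,0,0.0048,-0.0005,-0.0049,0,0,0,0,0.0054,-0.0006,-0.006,0,0,0,0,0.006,-0.0008,-0.0071,0,0,0,0,0.006,-0.0008,-0.0071,0,0,0,0,0.006,-0.0008,-0.0071,0,0,0])

```text
clock: 10.35
position: [0.4821, 0.1831, 0.1082]
ee_rot: [0.119, 0.958, -0.034, 0.258]
ft_force: [-44.7, -7.7, 65.5]
grip_width: 0.189
grasp_force: 88.3
```

Run:
```python
from st import *
```

```text
10.35 [-0.75    4.7716 27.2153] F [ -3.103  -18.4555  77.4661] M [-4.5375  1.2193 -0.0659] 16.154585185932152
```

The TCP is at h=27.2 mm, the expected home depth (27.3), with 77 N on the collar, so it is seated. I'll relax the push, open and retract.

step_arm(commands=[0,-0.0008,0.0002,0.0014,0,0,0,0,-0.0012,0.0003,0.0022,0,0,0,45,-0.0012,0.0003,0.0022,0,0,0,45,-0.0012,0.0003,0.0022,0,0,0,45,-0.0012,0.0003,0.0022,0,0,0,45,-0.02,0.005,0.036,0,0,0,45,-0.04,0.01,0.072,0,0,0,45,-0.06,0.015,0.108,0,0,0,45,-0.068,0.0173,0.1215,0,0,0,45,-0.068,0.0173,0.1215,0,0,0])

```text
clock: 11.6
position: [0.4416, 0.1924, 0.1787]
ee_rot: [0.119, 0.958, -0.032, 0.257]
ft_force: [0.6, 0.1, 0.8]
grip_width: 0.524
grasp_force: 0.0
```

Run:
```python
from st import *
print(o["joint_pos"].round(2))
T=wristT();np.save("T4.npy",T);im=camera("wrist");s=camera("side");t=camera("top")
c=lambda im,x,y:cv2.resize(im[y:y+75,x:x+100],None,fx=4,fy=4,interpolation=cv2.INTER_CUBIC)
a=np.vstack([np.hstack([c(s,265,115),c(t,195,170)]),cv2.resize(im[90:240,120:520],(800,300))])
cv2.imwrite("pics/c4.png",cv2.convertScaleAbs(a[:,:,::-1],alpha=1.4));cv2.imwrite("pics/w4.png",im[:,:,::-1])
P=camera_params("wrist")["mtx"]
for l in([-.0014,.003,.064],[-.0014,.003,.016],[-.0014,.003,.01]):
  q=np.linalg.inv(T)@np.r_[b0+B@l,1];q=P@q[:3];print(l,q[:2]/q[2])
```

```text
11.6 [ -1.4735   3.8369 109.0231] F [0.8557 0.2357 0.4491] M [ 0.0443  0.5453 -0.0033] 44.746280274677915
[ 0.52 -0.3  -1.16  2.17  0.2   0.77  0.53]
[-0.0014, 0.003, 0.064] [320.9929 219.2853]
[-0.0014, 0.003, 0.016] [320.8603 200.5807]
[-0.0014, 0.003, 0.01] [320.8472 198.7269]
```

View pics/c4.png

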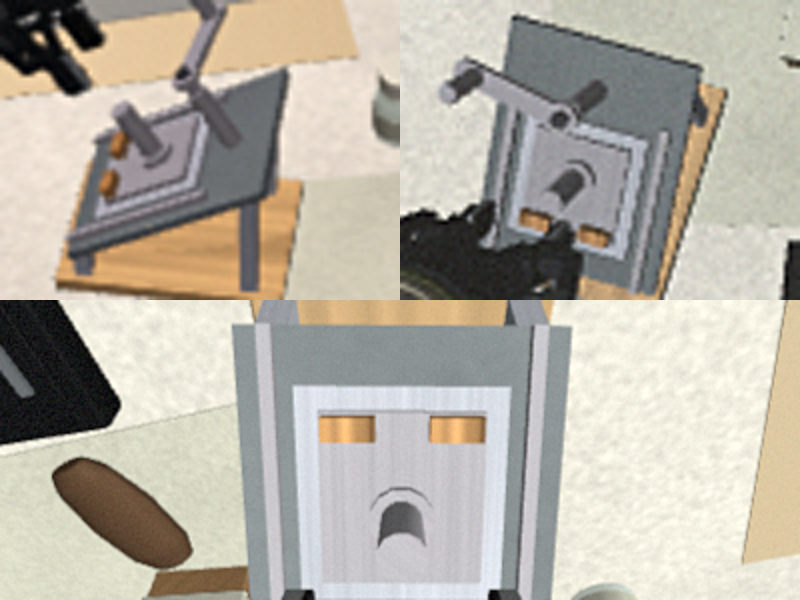

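The pin stands seated, the upper plate is centred on the lower one (equal 25 px gaps), and the head is at panel (401,555). To confirm it is flush, I'll press the head gently with closed fingertips and read the contact height, which should be 64 mm.

step_arm(commands=[0,0,0,0,0,0,0,0,0,0,0,0,0,0,0,0,0,0,0,0,0,0,0.015,-0.004,-0.027,0,0,0,0,0.03,-0.0076,-0.0535,0,0,0,0,0.0339,-0.0086,-0.0606,0,0,0,0,0.0347,-0.0088,-0.062,0,0,0,0,0.0355,-0.009,-0.0635,0,0,0,0,0.0367,-0.0093,-0.0657,0,0,0,0,0.0367,-0.0093,-0.0657,0,0,0])

```text
clock: 13.0
position: [0.4644, 0.188, 0.1411]
ee_rot: [0.119, 0.958, -0.032, 0.258]
ft_force: [-14.6, -0.9, 22.4]
grip_width: -0.001
grasp_force: 13.4
```

Run:
```python
from st import *
```

```text
13.0 [-0.1377  5.1308 64.8647] F [-0.8436 -4.4774 26.394 ] M [-1.1027  0.8152 -0.0435] -0.0792529060581919
```

Contact is at h≈64.9. After correcting for the bed's 1.7 mm horizontal shift (worth 0.9 mm in h), that is 64.0, so it is fully seated. Next I'll locate the keeper knob.

```bash
cat >> h.py <<'E'
b0=b0+np.array([np.cos(-.2485),np.sin(-.2485),0])*-.0017+B[:,1]*.0032
def onh(n,uv,h,T=None):
    c,d=ray(n,uv,T);c=B.T@(c-b0);d=B.T@d;return c+d*(h-c[2])/d[2]
def knob(th,h):return b0+B@[.064-.064*np.cos(th),.064*np.sin(th),h]
E
python3 - <<'E'
from st import *
T=lambda x,y:(195+(x-400)/4,170+(y-300)/4)
S=lambda x,y:(265+(x-400)/4,115+y/4)
print("pivot bar top",onh("top",T(563,420),.074)*1e3)
p=onh("top",T(447,393),.12);print("knob top",p*1e3,np.arctan2(p[1],.064-p[0]))
p=onh("top",T(468,365),.074);print("bar end",p*1e3)
im=cv2.imread("pics/side0.png")[85:145,290:350];cv2.imwrite("pics/k.png",cv2.convertScaleAbs(cv2.resize(im,None,fx=8,fy=8),alpha=1.6))
for th in(1.7,1.8,1.9):
  for n in("side","top"):print(th,n,proj(n,[knob(th,.12),knob(th,.097),knob(th,.074)]).round(1).tolist())
E
```

```text
13.0 [ 1.3346  1.9308 64.0147] F [-0.8436 -4.4774 26.394 ] M [-1.1027  0.8152 -0.0435] -0.0792529060581919
pivot bar top [62.5817 -4.1527 74.    ]
knob top [ 77.1616  60.3086 120.    ] 1.785665632359111
bar end [82.5294 66.1121 74.    ]
1.7 side [[308.4, 108.4], [312.4, 113.8], [316.2, 119.2]]
1.7 top [[205.3, 194.7], [208.9, 192.4], [212.4, 190.1]]
1.8 side [[310.1, 107.9], [314.0, 113.4], [317.9, 118.8]]
1.8 top [[206.1, 192.5], [209.7, 190.2], [213.1, 188.0]]
1.9 side [[311.7, 107.6], [315.6, 113.1], [319.5, 118.5]]
1.9 top [[207.1, 190.5], [210.7, 188.2], [214.1, 186.0]]
```

View pics/k.png

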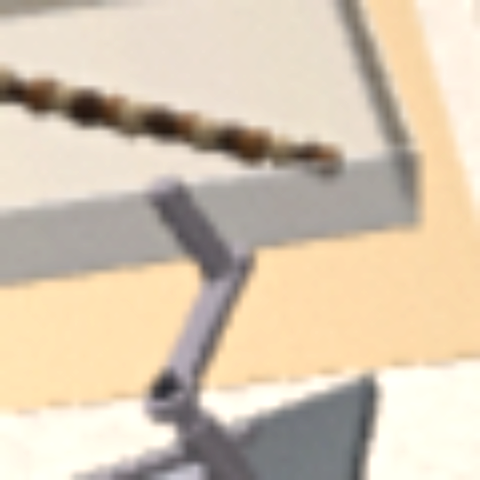

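The side view shows the knob top at (311,108.4) and its base at (317.8,118.5), which fits θ≈1.8 rad. I'll rise and go over the knob.

step_arm(commands=[0,-0.016,0.0041,0.0289,0,0,0,0,-0.04,0.0103,0.072,0,0,0,50,-0.055,0.014,0.1,0,0,0,50,-0.04,0.035,0.13,0,0,0,50,0,0.055,0.15,0,0,0,50,0.04,0.075,0.17,0,0,0,50,0.0723,0.0881,0.177,0,0,0,50,0.0723,0.0881,0.177,0,0,0,50,0.0723,0.0881,0.177,0,0,0,50,0.0723,0.0881,0.177,0,0,0])

```text
clock: 14.25
position: [0.5064, 0.2394, 0.2457]
ee_rot: [0.119, 0.958, -0.033, 0.257]
ft_force: [0.0, 0.7, -0.2]
grip_width: 0.584
grasp_force: 0.0
```

Run:
```python
from st import *
print(o["joint_pos"].round(2))
T=wristT();np.save("T5.npy",T);im=camera("wrist");cv2.imwrite("pics/w5.png",cv2.convertScaleAbs(im[:,:,::-1],alpha=1.4))
P=camera_params("wrist")["mtx"]
for h in(.12,.074):
  q=np.linalg.inv(T)@np.r_[knob(1.8,h),1];q=P@q[:3];print(h,q[:2]/q[2])
```

```text
14.25 [ 77.9515  62.1407 140.5649] F [-0.2086  0.6458 -0.0624] M [-0.0285  0.5585  0.0167] 49.909251376299395
[ 0.69  0.01 -1.45  1.91  0.54  1.    0.32]
0.12 [322.8235 233.3617]
0.074 [322.4038 210.4662]
```

View pics/w5.png

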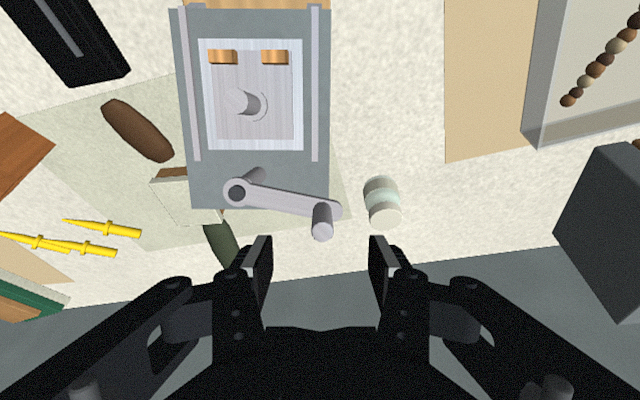

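The knob top appears at (322,232), as predicted, so θ=1.8 holds. J3 is at −1.45, near its limit of −1.47, so I'll tilt the tool 0.2 rad about the closing axis to relieve it.

step_arm(commands=[50,0,0,0,0.004,0.015,0,50,0,0,0,0.008,0.031,0,50,0,0,0,0.012,0.046,0,50,0,0,0,0.0157,0.062,0,50,0,0,0,0.0157,0.062,0,50,0,0,0,0.0157,0.062,0,50,0,0,0,0.0157,0.062,0,50,0,0,0,0.0157,0.062,0,50,0,0,0,0.0157,0.062,0,50,0,0,0,0.0157,0.062,0])

```text
clock: 15.55
position: [0.5071, 0.2394, 0.2456]
ee_rot: [0.122, 0.979, -0.02, 0.159]
ft_force: [0.0, -0.5, 0.1]
grip_width: 0.59
grasp_force: 0.0
```

Run:
```python
from st import *
print(o["joint_pos"].round(3),(Rt.T@R.from_quat(o["ee_rot"]).as_matrix())[:,2])
```

```text
15.55 [ 78.4652  62.2681 140.1091] F [ 0.1507 -0.4965 -0.0091] M [-0.0402  0.2962  0.0575] 50.35222225905141
[ 0.602  0.235 -1.404  1.782  0.548  1.195  0.37 ] [ 0.1998 -0.0002  0.9798]
```

step_arm(commands=[50,0.005,-0.0013,-0.01,0,0,0,50,0.01,-0.0025,-0.02,0,0,0,50,0.015,-0.0038,-0.03,0,0,0,50,0.02,-0.005,-0.042,0,0,0,50,0.02,-0.005,-0.042,0,0,0,50,0.02,-0.005,-0.042,0,0,0,50,0.02,-0.005,-0.042,0,0,0,50,0.02,-0.005,-0.042,0,0,0,50,0.02,-0.005,-0.042,0,0,0,50,0.02,-0.005,-0.042,0,0,0])

```text
clock: 16.8
position: [0.5192, 0.2364, 0.2204]
ee_rot: [0.123, 0.979, -0.02, 0.159]
ft_force: [-0.4, 1.2, -0.1]
grip_width: 0.585
grasp_force: 0.0
```

Run:
```python
from st import *
print(o["joint_pos"].round(3),(Rt.T@R.from_quat(o["ee_rot"]).as_matrix())[:,2])
```

```text
16.8 [ 76.6453  62.3164 112.131 ] F [-0.6267  1.0516  0.2542] M [-0.014   0.3553  0.0203] 49.919084714004974
[ 0.541  0.289 -1.35   1.799  0.611  1.167  0.332] [ 0.1998 -0.0001  0.9798]
```

J3 is relieving as the arm descends. I'll finish the descent and grip the knob gently.

step_arm(commands=[50,0.007,-0.0018,-0.014,0,0,0,50,0.014,-0.0035,-0.028,0,0,0,50,0.0203,-0.0052,-0.0417,0,0,0,50,0.0203,-0.0052,-0.0417,0,0,0,0,0.0203,-0.0052,-0.0417,0,0,0,0,0.0203,-0.0052,-0.0417,0,0,0,0,0.0203,-0.0052,-0.0417,0,0,0,0,0.0203,-0.0052,-0.0417,0,0,0,0,0.0203,-0.0052,-0.0417,0,0,0,0,0.0203,-0.0052,-0.0417,0,0,0], squeeze=30)

```text
clock: 18.05
position: [0.5315, 0.2341, 0.1958]
ee_rot: [0.122, 0.979, -0.019, 0.16]
ft_force: [1.2, 5.2, 0.6]
grip_width: 0.154
grasp_force: 30.1
```

Run:
```python
from st import *
print(o["joint_pos"].round(3))
k=lambda t:B@[.064-.064*np.cos(t),.064*np.sin(t),0]
for t in(1.6,1.4,1.2,1.0,.8,.6,.4,.2,0,-.03):print(t,((k(t)-k(1.8))/.6).round(4))
```

```text
18.05 [75.1661 63.1094 84.5775] F [0.1712 5.3149 0.5617] M [ 0.8659  0.2654 -0.2416] 13.130655292657698
[ 0.491  0.34  -1.3    1.811  0.67   1.139  0.299]
1.6 [-0.0171  0.0072 -0.0106]
1.4 [-0.0353  0.0102 -0.0212]
1.2 [-0.0539  0.0091 -0.0314]
1.0 [-0.0722  0.0038 -0.0409]
0.8 [-0.0895 -0.0055 -0.0493]
0.6 [-0.105  -0.0184 -0.0561]
0.4 [-0.1181 -0.0343 -0.0612]
0.2 [-0.1284 -0.0527 -0.0644]
0 [-0.1354 -0.0728 -0.0655]
-0.03 [-0.1362 -0.0759 -0.0654]
```

The knob is gripped, so I'll swing it along the arc.

step_arm(commands=[0,-0.0085,0.004,-0.0053,0,0,0,0,-0.0171,0.0072,-0.0106,0,0,0,0,-0.0262,0.009,-0.0159,0,0,0,0,-0.0353,0.0102,-0.0212,0,0,0,0,-0.0446,0.0099,-0.0263,0,0,0,0,-0.0539,0.0091,-0.0314,0,0,0,0,-0.0631,0.0068,-0.0362,0,0,0,0,-0.0722,0.0038,-0.0409,0,0,0,0,-0.081,-0.0006,-0.0452,0,0,0,0,-0.0895,-0.0055,-0.0493,0,0,0])

```text
clock: 19.3
position: [0.4762, 0.2332, 0.1654]
ee_rot: [0.121, 0.98, -0.017, 0.159]
ft_force: [1.4, 16.2, -11.2]
grip_width: 0.152
grasp_force: 30.7
```

Run:
```python
from st import *
print(o["joint_pos"].round(3))
k=lambda t:B@[.064-.064*np.cos(t),.064*np.sin(t),0]
for t in(.7,.6,.5,.4,.3,.2,.1,0,-.03):print(t,((k(t)-k(.8))/.6).round(4))
```

```text
19.3 [13.697  48.6644 84.9181] F [-7.8534 16.022  -8.3993] M [ 2.9477  1.4576 -0.4185] 13.016668234135683
[ 0.583  0.23  -1.378  1.955  0.584  1.036  0.278]
0.7 [-0.008  -0.006  -0.0036]
0.6 [-0.0155 -0.0129 -0.0069]
0.5 [-0.0224 -0.0205 -0.0096]
0.4 [-0.0287 -0.0288 -0.012 ]
0.3 [-0.0342 -0.0377 -0.0138]
0.2 [-0.039  -0.0472 -0.0151]
0.1 [-0.0429 -0.0571 -0.0159]
0 [-0.046  -0.0673 -0.0162]
-0.03 [-0.0467 -0.0704 -0.0162]
```

step_arm(commands=[0,-0.008,-0.006,-0.0036,0,0,0,0,-0.0155,-0.0129,-0.0069,0,0,0,0,-0.0224,-0.0205,-0.0096,0,0,0,0,-0.0287,-0.0288,-0.012,0,0,0,0,-0.0342,-0.0377,-0.0138,0,0,0,0,-0.039,-0.0472,-0.0151,0,0,0,0,-0.0429,-0.0571,-0.0159,0,0,0,0,-0.046,-0.0673,-0.0162,0,0,0,0,-0.0463,-0.0685,-0.0162,0,0,0,0,-0.0463,-0.0685,-0.0162,0,0,0])

```text
clock: 20.55
position: [0.4485, 0.1906, 0.1557]
ee_rot: [0.122, 0.98, -0.019, 0.159]
ft_force: [-5.7, 8.3, 1.3]
grip_width: 0.154
grasp_force: 30.9
```

Run:
```python
from st import *
print(o["joint_pos"].round(3))
```

```text
20.55 [-5.2219  0.5686 84.6949] F [-5.9429  6.6605  4.8843] M [ 1.1904  1.6489 -0.2822] 13.109812016561866
[ 0.798 -0.083 -1.386  2.067  0.203  0.884  0.615]
```

The keeper is at about 0.01 rad. I'll open and retract along the bed normal.

step_arm(commands=[45,0,0,0,0,0,0,45,0,0,0,0,0,0,45,0,0,0,0,0,0,45,0,0,0,0,0,0,45,-0.012,0.003,0.022,0,0,0,45,-0.024,0.006,0.043,0,0,0,45,-0.036,0.009,0.065,0,0,0,45,-0.048,0.0122,0.086,0,0,0,45,-0.0565,0.0143,0.101,0,0,0,45,-0.0565,0.0143,0.101,0,0,0])

```text
clock: 21.8
position: [0.4161, 0.1977, 0.2171]
ee_rot: [0.122, 0.979, -0.02, 0.16]
ft_force: [0.4, 0.5, 0.2]
grip_width: 0.525
grasp_force: 0.0
```

Run:
```python
from st import *
print(o["joint_pos"].round(3))
im=camera("wrist");s=camera("side");t=camera("top");T=wristT()
c=lambda im,x,y:cv2.resize(im[y:y+75,x:x+100],None,fx=4,fy=4,interpolation=cv2.INTER_CUBIC)
a=np.vstack([np.hstack([c(s,265,115),c(t,195,170)]),cv2.resize(im[90:240,120:520],(800,300))])
cv2.imwrite("pics/c6.png",cv2.convertScaleAbs(a[:,:,::-1],alpha=1.4))
P=camera_params("wrist")["mtx"]
for th in(0,.1):
  q=np.linalg.inv(T)@np.r_[knob(th,.12),1];q=P@q[:3];q=q[:2]/q[2];print(th,"panel",(q[0]-120)*2,300+(q[1]-90)*2)
```

```text
21.8 [ -3.2986  -0.5295 154.4672] F [0.3686 0.6323 0.0599] M [ 0.0135  0.3416 -0.0186] 44.84993009889392
[ 0.607 -0.331 -1.12   2.038 -0.085  1.015  0.833]
0 panel 407.9055786982551 602.2271226280687
0.1 panel 427.4033259170427 603.1928355985942
```

View pics/c6.png

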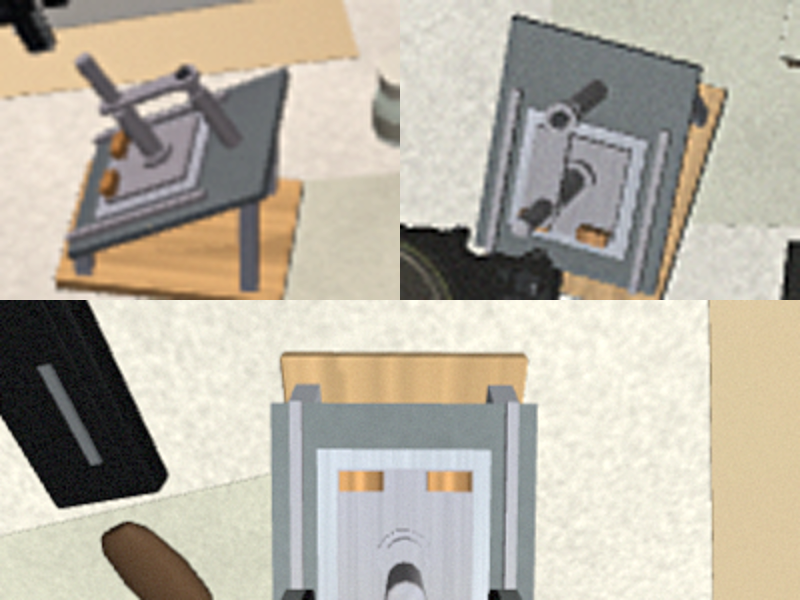

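The keeper bar points down the slope over the pin. The knob is at panel x≈406, against 408 predicted for shut and 427 for 0.1 rad. The plate gaps are still equal (19 and 18 px), and the gripper is clear. Handing in.

```bash
python3 -c "
from workcell import *
print(hand_in())"
```

```text
the job is handed in; nothing more can be done
None
```

I handed the job in at about 22 s: the tapered pin is home through both plates and the bed, the keeper is shut over its head, and the gripper is clear. My measurements agree with this, but `hand_in()` returned no verdict.

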